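# Set out the tablet-counting place

### The job

Set out the tablet-counting place: push the white porcelain pill tile along the counter into the dark steel corner stop until it lies flush against both arms of the stop, and push the small brown glass jar along the counter until it stands wholly inside the blue ring. Only push with the fingers: never grip or lift anything. Leave every other object where it is, and finish with the tile and jar standing still.

Things in the scene. Friction and masses are not known exactly. Their poses are not given: they have to be found in the camera images.
- tile: The loose white porcelain pill tile, a flat slab 120 mm (its x) by 150 mm (its y) by 14 mm thick, with a blue graduated line along its -x edge; about 0.4 to 0.75 kg. Origin at the centre of its underside, z up. It starts short of the stop and to its right, turned up to about 17 degrees from the stop's axes.
- stop_corner (a point): The inside corner, at counter level, of the fixed L-shaped stop made of dark steel bar, 8 mm thick and 16 mm high. In this point's axes (z up) one arm has its inner face on the line x = 0 and runs 150 mm from the corner towards -y; the other has its inner face on y = 0 and runs 110 mm from the corner towards -x. The tile belongs in the -x, -y quarter with its x and y axes along these: when home its centre is at x = -60 mm, y = -75 mm in these axes.
- jar: The loose small brown glass jar with a black cap, round, 60 mm in diameter and 60 mm tall, upright, 0.15 to 0.3 kg. Origin at the centre of its underside.
- mark_center (a point): Centre of the ring painted flat on the counter (no height): a blue ring 90 mm inside diameter, 108 mm outside, filled cream.
- tray: Bystander: chrome tray, 170 mm (x) by 200 mm (y) by 18 mm high, loose. Origin at the centre of its underside.
- brown_bottle: Bystander: brown bottle standing on the tray, 52 mm in diameter, 110 mm tall. Origin at the centre of its underside.
- white_bottle: Bystander: white bottle standing on the tray, 48 mm in diameter, 85 mm tall. Origin at the centre of its underside.
- scoop: Bystander: tin scoop lying on the counter, about 155 mm long along its x (from -70 to +85 mm), 45 mm wide, 25 mm high. Origin at counter level on its axis.
- mortar: Bystander: white porcelain mortar bowl, 100 mm in diameter, 65 mm high. Origin at the centre of its underside.
- green_bottle: Bystander: green bottle, 60 mm in diameter, 120 mm tall. Origin at the centre of its underside.
There are look-alikes about, which are no part of the job. What is shaped like the part that bears stop_corner but turquoise is not meant. What is shaped like the tile but turquoise is not meant.

How it is judged:
At the end, for the whole second after the job is handed in: The tile lies flat on the counter in the stop, within 4 mm of touching each arm and within 2 degrees of square; the jar stands upright on the counter with its centre within 15 mm of the ring's centre (so wholly inside the 90 mm ring); both at rest (x of tile in the frame of stop_corner between -0.064 and -0.056 m and y of tile in the frame of stop_corner between -0.079 and -0.071 m and angle between the x axis of tile and the x axis of stop_corner, either way round below 0.035 rad and height (world z) of each of tile, jar below 0.004 m and angle between tile's own z axis and vertical below 0.03 rad and linear speed of each of tile, jar below 0.01 m/s and horizontal distance between jar and mark_center below 0.015 m and angle between jar's own z axis and vertical below 0.05 rad).
It fails at once if the tile is lifted or tipped up (height (world z) of tile above 0.01 m or angle between tile's own z axis and vertical above 0.15 rad).
It fails at once if the jar is lifted or knocked over (height (world z) of jar above 0.01 m or angle between jar's own z axis and vertical above 0.4 rad).
It fails at once if the jar is gripped or struck hard (over 30 N from the fingers) (contact force between the fingers and jar above 30 N).
It fails at once if another object is disturbed (moved over 20 mm) (distance of any of tray, brown_bottle, white_bottle, scoop, mortar, green_bottle from where it was at the start of the episode above 0.02 m).
It also fails if it takes over 61 s, if anything falls off the work surface, if the arm or the gripper's body presses on something with over 40 N, if the wrist force passes 120 N, or if a joint passes its speed limit or range.

### The arm

A 7-joint arm with a two-finger parallel gripper is mounted at the origin on the work surface. World frame = base frame: x ahead of the robot, y to its left, z up, the work surface at z = 0. Lengths are in m, angles in rad, forces in N, time in s.
With the tool pointing down it reaches from about 0.4 to 0.85 m from the base axis. Payload 4.5 kg.
Tool frame: the origin (TCP) lies midway between the tips of the shut fingers; the grasp point (between the pads) lies 19 mm behind it (manip.tcp_to_grasp is the distance from the TCP to the grasp point, in m); z points along the fingers, y is the direction in which the jaws open and shut (so a half turn about z gives the same grasp; the last joint's range is limited). The gripper opens to 88 mm and grips with 3 to 60 N. Pads are 18 mm wide; open, the fingers measure 123 mm over their backs; the gripper's body (75 mm by 187 mm) begins 45 mm behind the grasp point.
Start: joints at [1.191, 0.689, -0.195, 1.565, 0.157, 0.902, -0.215], TCP at [0.251, -0.572, 0.239] pointing down, gripper open.
Joint ranges: [-3.01, 3.01], [-0.46, 2.08], [-1.47, 1.51], [0.13, 2.56], [-1, 4.14], [0.04, 2.09], [-2.66, 2.66]. Speed limits (rad/s): [2.57, 2.57, 3.14, 3.14, 3.14, 3.14, 3.14].

### API

Orientations are given as [roll, pitch, yaw] about the fixed x, y, z axes, in that order (R = Rz(yaw) Ry(pitch) Rx(roll)).
In Python, from bench import manip, eyes, workorder, models gives the robot as it stands. The module is installed in compiled form; this text tells all that it offers.
- The arm moves only by the shell command python3 -m crank 'ROWS' [FORCE]. ROWS is JSON, a list of rows, each a list of 5 numbers: the shift along the tool's x, y, z in mm, then the turn about the tool's z in rad, then the opening, from 0 (shut) to 1 (fully open). In form: [[x, y, z, twist, hand], ...]. A call has exactly 5 rows; each row is the pose to reach, as a shift and turn from the pose measured when the call began, along the tool's axes at that moment; what a row does not reach only later rows make up. A row lasts 1/12 s, in which the tool goes at most 41.7 mm and 7.16 degrees, less where a joint would pass 70% of its speed; a pose out of reach is approached as far as the arm can. A call with a gripper value outside its range is refused whole. The fingers move at their own pace and stop on an object; FORCE is the grip in N (left out, the last holds). Time passes only in rows, so rows that repeat a pose let the fingers close, or fill a call up. It gives the time, the measured TCP pose, the force and the opening at its end, in the units of the state.
- manip.get_state(): the state, without advancing time (a new reading comes with each control period).
- eyes.read_camera(name): name is "scene" or "top" or "wrist"; returns a dict with "pixels" (420x560x3 uint8, blue, green, red), "fx", "fy", "cx", "cy" (pixels), "origin" and "rotation" of the camera in the world; the wrist camera has in their place "tool_from_camera" (4x4, takes a point from camera to tool coordinates, whose origin is the TCP and whose axes are the flange's). Camera axes: x right, y up, looking along -z (the intrinsics and any distortion apply to the point x, -y, -z); pixel columns grow to the right and rows downward; lengths in m; the calibration is good to about 2 mm. A picture is of the moment at which its call begins: read the wrist's pose just before it. There is no depth.
- workorder.finish_job(): hands the job in, once; it reports no verdict.
Trained networks look in a picture, given as the dict that the camera call returned (one of the last four; its "shot" number tells which), for a name from the list of things; names that differ only in an ending like _2 or _b are one class to them, and where a whole thing is asked for, a point or a joint stands for the part that bears it (a point fixed in the world has none). Each returns a list of dicts, best first, with "confidence" (0 to 1); they miss things now and then, are a little off and sometimes report something else, mostly with a low value. They report only what shows in the picture. A call takes as long as a camera call. They do not tell look-alikes from the thing itself.
- models.regions_of(target, picture): "pixels" (420x560 bool, what is visible of it) and "position" ([column, row] in pixels, amid what is visible of it).
The state is a dict: "time": time; "joints": joint angles; "qd": joint speeds; "joint_efforts": joint torques, N m; "tcp_pos": TCP position; "orientation": TCP orientation; "wrist_force": force on the tool from outside, world axes, zero at the start; "torque": the same for the moment, N m; "width": opening from 0.0 (shut) to 1.0 (fully open).
Only numpy, scipy, OpenCV 4.12 (cv2) and the standard library are available. Lean on these libraries where they do the work, as an engineer would, in place of code of your own. Each camera call takes 0.05 s, during which the arm holds its last target. There are 200 camera calls.

## Working session

There is one attempt and no reset: what is moved stays moved. The work goes in short steps, Python scripts to look and compute and a shell command to move; the robot and the scene stay as the last step left them, time stands still between calls to the robot, and variables do not carry over. Pictures are saved under pics/ and viewed, about 8 in all and at most 12, crops included, and the job is handed in when it is done.

```bash
mkdir -p pics; ls
python3 - <<'E'
from bench import manip, eyes, models
import cv2
s=manip.get_state(); print({k:(v if not hasattr(v,'round') else v) for k,v in s.items()})
for n in ["top","scene"]:
    p=eyes.read_camera(n); cv2.imwrite(f"pics/{n}0.png",p["pixels"])
    print(n,{k:v for k,v in p.items() if k!="pixels"})
    for t in ["tile","stop_corner","jar","mark_center"]:
        try: print(t,[(r["confidence"],r["position"],int(r["pixels"].sum())) for r in models.regions_of(t,p)])
        except Exception as e: print(t,e)
E
```

```text
pics
{'time': 0.0, 'joints': array([ 1.19078757,  0.689945  , -0.1944927 ,  1.56637399,  0.15730337,
        0.90250642, -0.21511728]), 'qd': array([-1.84814514e-03, -5.71920375e-04,  6.31831441e-04, -8.56336724e-04,
       -2.08645046e-03,  5.73379128e-05,  1.04534348e-04]), 'joint_efforts': array([ 3.15486568e-04, -5.27562189e+01, -1.26658145e+00, -1.53428864e+01,
       -5.25982899e-02,  6.58830293e-03,  2.05284255e-04]), 'tcp_pos': array([ 0.25099264, -0.57167943,  0.23792585]), 'orientation': array([-3.13975722e+00,  1.56454660e-04,  4.13865374e-01]), 'wrist_force': array([0.40051789, 1.01844038, 0.60481911]), 'torque': array([-0.02344942,  0.03603565, -0.03332184]), 'width': 0.9966990368221536}
top {'fx': 491.9538425959104, 'fy': 491.9538425959104, 'cx': 280.5532768873211, 'cy': 218.7871567797686, 'origin': array([0.41910793, 0.0212525 , 1.40336077]), 'rotation': array([ 0.08191694, -0.01643405, -1.59166094]), 'shot': 1}
tile [(0.66, [356.8, 302.1], 2299), (0.62, [317.8, 220.1], 2099)]
stop_corner [(0.8, [225.6, 276.9], 170), (0.53, [265.7, 173.0], 284)]
jar [(0.83, [180.9, 241.8], 392)]
mark_center [(0.95, [189.9, 206.3], 1097), (0.73, [261.4, 173.9], 292), (0.43, [94.4, 205.2], 1109)]
scene {'fx': 400.65427893194675, 'fy': 400.65427893194675, 'cx': 276.3365176760313, 'cy': 209.57874838303923, 'origin': array([ 1.10018793, -0.64785629,  0.7821269 ]), 'rotation': array([ 0.84084406, -0.01613713,  0.71969621]), 'shot': 2}
tile [(0.69, [246.8, 233.3], 1982), (0.58, [161.9, 210.6], 1670)]
stop_corner [(0.62, [308.9, 210.6], 291), (0.52, [261.9, 162.5], 294)]
jar [(0.67, [312.7, 158.2], 382)]
mark_center [(0.63, [334.1, 175.9], 532)]
```

```bash
python3 -c "
import cv2
a=cv2.imread('pics/top0.png'); b=cv2.resize(a[110:350,60:440],None,fx=2.1,fy=2.1,interpolation=cv2.INTER_CUBIC); cv2.imwrite('pics/top0c.png',b)"
```

```text
(no output)
```

View pics/top0c.png

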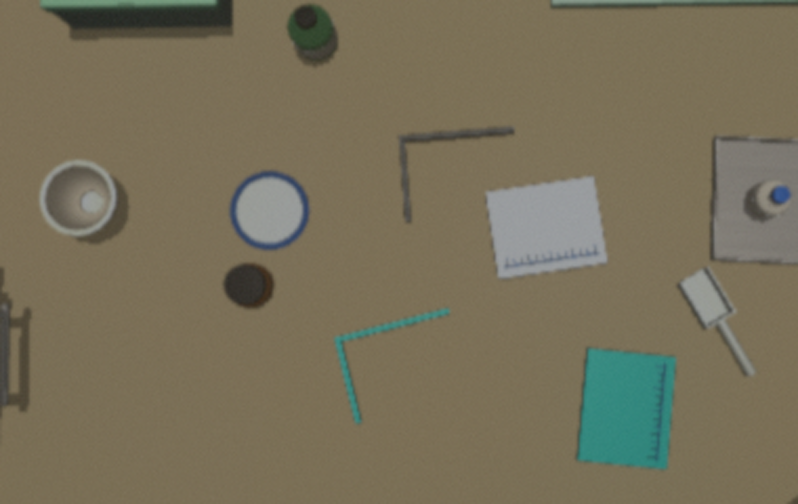

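View pics/scene0.png

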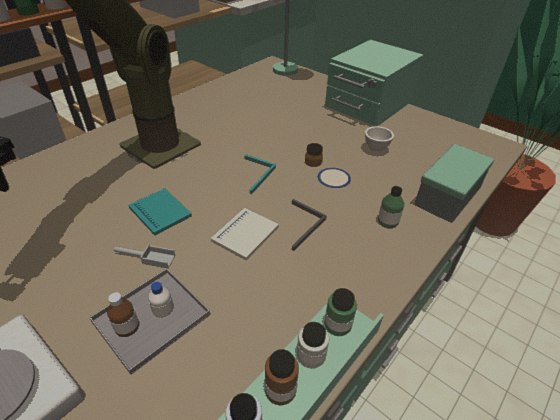

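The top crop shows two candidates for each part. Tiles: white at about (318,220), with its blue line on the near edge, and a turquoise one at (357,302). Stops: dark steel with its corner near (251,175), and a turquoise one at (226,277). There is a single jar at (181,242). The ring is at (190,206), and the mortar at (94,205) is only confused with it. By the description I take the white tile and the dark stop. Next I fit the poses.

```bash
cat > h.py <<'E'
import numpy as np, cv2
from scipy.spatial.transform import Rotation as R
from scipy.optimize import minimize
from bench import manip, eyes, models
def proj(p,P):
    Rm=R.from_euler('xyz',p["rotation"]).as_matrix()
    q=(np.asarray(P)-p["origin"])@Rm
    return np.c_[p["fx"]*q[:,0]/-q[:,2]+p["cx"], p["fy"]*-q[:,1]/-q[:,2]+p["cy"]]
def box(x0,x1,y0,y1,h): return np.array([[x,y,z] for x in(x0,x1) for y in(y0,y1) for z in(0,h)],float)
t=np.linspace(0,2*np.pi,48)
def cyl(r,h): return np.vstack([np.c_[r*np.cos(t),r*np.sin(t),0*t+z] for z in(0,h)])
SH={"tile":[box(-.06,.06,-.075,.075,.014)],"jar":[cyl(.03,.06)],"mark_center":[cyl(.054,0)],
 "stop_corner":[box(0,.008,-.15,.008,.016),box(-.11,.008,0,.008,.016)]}
def render(p,name,v):
    m=np.zeros((1680,2240),np.uint8); c,s=np.cos(v[2]),np.sin(v[2])
    for b in SH[name]:
        w=b@np.array([[c,s,0],[-s,c,0],[0,0,1]])+[v[0],v[1],0]
        cv2.fillConvexPoly(m,cv2.convexHull(np.round((proj(p,w)+.5)*4).astype(np.int32)),1)
    return cv2.resize(m.astype(np.float32),(560,420),interpolation=cv2.INTER_AREA)
def ground(p,px,z=0):
    Rm=R.from_euler('xyz',p["rotation"]).as_matrix()
    d=Rm@np.array([(px[0]-p["cx"])/p["fx"],-(px[1]-p["cy"])/p["fy"],-1]); return (p["origin"]+d*(z-p["origin"][2])/d[2])[:2]
def sat(p,m):
    px=p["pixels"][m].astype(float).mean(0); return (px.max()-px.min())/px.max()
def find(name,p,near=None):
    rs=models.regions_of(name,p)
    if name in("tile","stop_corner"): rs=[r for r in rs if sat(p,r["pixels"])<.45]
    if near is not None: rs=[r for r in rs if np.hypot(*(ground(p,r["position"])-near))<.12]
    return rs[0] if rs else None
def fit(name,p,v0=None,yaw=0.):
    r=find(name,p,None if v0 is None else v0[:2])
    if r is None: return None
    m=cv2.GaussianBlur(r["pixels"].astype(np.float32),(0,0),1.2)
    if v0 is None: v0=[*ground(p,r["position"]),yaw]
    f=lambda v:((cv2.GaussianBlur(render(p,name,v),(0,0),1.2)-m)**2).sum()
    S=np.vstack([v0,np.array(v0)+np.eye(3)*[.012,.012,.12]])
    o=minimize(f,v0,method="Nelder-Mead",options=dict(initial_simplex=S,xatol=1e-4,fatol=1e-2,maxiter=250))
    a=render(p,name,o.x)>.5; return o.x,(a&r["pixels"]).sum()/(a|r["pixels"]).sum()
E
python3 - <<'E'
from h import *
np.set_printoptions(precision=4,suppress=True)
for n in ["top","scene"]:
    p=eyes.read_camera(n)
    for t_ in SH:
        v0=None
        if t_=="stop_corner":
            p0=eyes.read_camera("top") if n!="top" else p
            v0=[*ground(p0,(253,177)),0.05]
        print(n,t_,*(fit(t_,p,v0,.08) or ["none"]))
    for t_ in ["mortar","green_bottle","scoop","tray","white_bottle"]:
        r=models.regions_of(t_,p)
        print(n,t_,[ground(p,q["position"]) for q in r[:2]])
E
```

```text
top tile [ 0.5346 -0.1151  0.1448] 0.9429844097995546
top jar [0.4641 0.2828 0.0869] 0.8982683982683982
top mark_center [0.5664 0.2614 0.1257] 0.970873786407767
top stop_corner [0.6564 0.0746 0.0577] 0.9311377245508982
top mortar [array([0.5785, 0.5118])]
top green_bottle [array([0.8129, 0.1956])]
top scoop [array([ 0.4166, -0.3401])]
top tray [array([ 0.5751, -0.4556])]
top white_bottle [array([ 0.5716, -0.425 ])]
scene tile [ 0.5352 -0.1141  0.118 ] 0.9793554884189325
scene jar [0.4665 0.2825 0.2179] 0.8551068883610451
scene mark_center [0.566  0.2614 0.0393] 0.9681647940074907
scene stop_corner [0.6557 0.0758 0.0686] 0.900990099009901
scene mortar [array([0.5487, 0.5872])]
scene green_bottle [array([0.7866, 0.246 ]), array([0.437 , 0.3206])]
scene scoop [array([ 0.4171, -0.319 ])]
scene tray [array([ 0.567 , -0.4547])]
scene white_bottle [array([ 0.5462, -0.4059])]
```

```bash
cat > go.py <<'E'
import sys; from h import *
# go.py x y z yaw : shift to the world target in tool axes
s=manip.get_state(); x,y,z,w=map(float,sys.argv[1:5])
M=R.from_euler('xyz',s["orientation"]); d=M.inv().apply(np.array([x,y,z])-s["tcp_pos"])*1000
tw=-(w-s["orientation"][2]); tw=(tw+np.pi)%(2*np.pi)-np.pi
print("shift",d.round(1),"twist",round(tw,3),"| t",round(s["time"],2),"pos",s["tcp_pos"].round(4),"rpy",s["orientation"].round(3),"F",s["wrist_force"].round(1),"w",round(s["width"],2))
E
python3 -m crank '[[80,-40,0,-0.12,0.65],[160,-80,0,-0.24,0.65],[240,-120,0,-0.36,0.65],[320,-160,0,-0.48,0.65],[406,-202,0,-0.6,0.65]]'
python3 go.py .5418 -.2234 .06 1.633
```

```text
time: 1.97
tcp_pos: [0.3855, -0.4106, 0.239]
orientation: [3.141, 0.0, 1.019]
wrist_force: [0.4, -0.3, -0.0]
width: 0.66
shift [241.4  34.9 178.9] twist -0.614 | t 1.97 pos [ 0.3855 -0.4106  0.239 ] rpy [3.141 0.    1.019] F [ 0.4 -0.3 -0. ] w 0.66
```

```bash
python3 -m crank '[[41,6,10,-0.12,0.65],[82,12,30,-0.24,0.65],[123,18,50,-0.36,0.65],[164,24,70,-0.48,0.65],[205,30,90,-0.614,0.65]]' >/dev/null
python3 go.py .5418 -.2234 .007 1.633
```

```text
shift [ 39.   35.9 150.1] twist -0.003 | t 2.38 pos [ 0.5081 -0.2643  0.1571] rpy [3.141e+00 1.000e-03 1.630e+00] F [-0.  -0.9  0.3] w 0.65
```

```bash
python3 -m crank '[[20,20,25,0,0.65],[39,36,60,-0.003,0.65],[39,36,90,-0.003,0.65],[39,36,115,-0.003,0.65],[39,36,135,-0.003,0.65]]' >/dev/null
python3 go.py .5418 -.2234 .007 1.633
```

```text
shift [-1.   0.2 12.9] twist 0.001 | t 2.8 pos [ 0.5415 -0.2224  0.0199] rpy [-3.141  0.     1.634] F [ 0.2  0.2 -0.2] w 0.65
```

```bash
python3 -m crank '[[0,0,7,0,0.65],[0,0,13,0,0.65],[7,0,13,0,0.65],[14,0,13,0,0.65],[21,0,13,0,0.65]]' |grep -E 'pos|force'
python3 -m crank '[[8,0,0,0,0.65],[16,0,0,0,0.65],[24,0,0,0,0.65],[32,0,0,0,0.65],[40,0,0,0,0.65]]' |grep -E 'pos|force'
python3 - <<'E'
from h import *
p=eyes.read_camera("scene"); print(fit("tile",p,[.535,-.09,.1])); 
p=eyes.read_camera("top"); print(fit("tile",p,[.535,-.09,.1]))
E
python3 go.py .5418 -.2234 .007 1.633
```

```text
tcp_pos: [0.541, -0.201, 0.0081]
wrist_force: [-1.3, -3.8, -1.0]
tcp_pos: [0.5392, -0.1624, 0.0091]
wrist_force: [0.5, -6.3, 2.1]
(array([ 0.54097162, -0.07118405,  0.13039847]), np.float64(0.4394904458598726))
(array([ 0.53603123, -0.06919223,  0.0634833 ]), np.float64(0.9343389529724934))
shift [-63.8  -1.3   1.4] twist 0.003 | t 3.83 pos [ 0.5389 -0.1596  0.0085] rpy [ 3.139 -0.     1.636] F [ 0.2  1.3 -0.9] w 0.65
```

```bash
python3 -m crank '[[8,0,1,0,0.65],[16,0,1,0,0.65],[24,0,1,0,0.65],[32,0,1,0,0.65],[40,0,1,0,0.65]]' |grep -E 'pos|force'
python3 -m crank '[[3,0,0,0,0.65],[6,0,0,0,0.65],[8,0,0,0,0.65],[10,0,0,0,0.65],[10,0,0,0,0.65]]' |grep -E 'pos|force'
cat > look.py <<'E'
from h import *; import sys
S=np.array([.656,.0752,.0625])
v0=list(map(float,sys.argv[1:4]))
p=eyes.read_camera("top"); v,i=fit("tile",p,v0)
c,s=np.cos(S[2]),np.sin(S[2]); d=v[:2]-S[:2]
print("tile",v.round(4),"iou",round(i,3),"in stop",round(c*d[0]+s*d[1],4),round(-s*d[0]+c*d[1],4),round(v[2]-S[2],3))
cv2.imwrite(f"pics/l{p['shot']}.png",p["pixels"]); print(p["shot"])
E
python3 look.py .535 -.02 .06;  python3 go.py .5418 -.2234 .007 1.633
```

```text
tcp_pos: [0.5367, -0.1226, 0.0081]
wrist_force: [-0.2, -6.9, 4.4]
tcp_pos: [0.5361, -0.1139, 0.0082]
wrist_force: [-0.0, -3.9, 2.2]
tile [ 0.5345 -0.0225  0.0519] iou 0.882 in stop -0.1273 -0.0899 -0.011
8
shift [-109.6   -0.9    1.8] twist -0.002 | t 4.77 pos [ 0.5361 -0.1139  0.0082] rpy [3.139 0.005 1.631] F [ 0.7 -5.6  3.3] w 0.65
```

```bash
python3 -m crank '[[-10,0,0,0,0.65],[-10,0,-20,0.06,0.65],[-10,-15,-50,0.18,0.65],[5,-40,-60,0.3,0.65],[25,-65,-60,0.42,0.65]]' |grep -E 'pos|force'
python3 go.py .439 -.0285 .06 .0625
```

```text
tcp_pos: [0.4709, -0.0935, 0.0698]
wrist_force: [-0.2, 1.4, -0.8]
shift [ 49.1 -53.4   9.2] twist 1.139 | t 5.18 pos [ 0.4709 -0.0935  0.0698] rpy [3.131e+00 1.000e-03 1.201e+00] F [-0.2  1.4 -0.8] w 0.65
```

```bash
python3 -m crank '[[10,-11,0,0.12,0.65],[20,-22,0,0.24,0.65],[30,-33,0,0.36,0.65],[40,-44,0,0.48,0.65],[49,-53,0,0.6,0.65]]' |grep -E 'pos|force'
python3 -m crank '[[0,0,0,0.12,0.65],[0,0,0,0.24,0.65],[0,0,0,0.36,0.65],[0,0,0,0.48,0.65],[0,0,0,0.54,0.65]]' |grep -E 'pos|force'
python3 look.py .535 -.022 .06
python3 go.py .439 -.0285 .007 .0625
```

```text
tcp_pos: [0.4385, -0.0269, 0.069]
wrist_force: [0.2, 0.5, 0.4]
tcp_pos: [0.4385, -0.026, 0.0687]
wrist_force: [0.7, -0.4, -0.7]
tile [ 0.544  -0.027   0.1035] iou 0.795 in stop -0.1181 -0.095 0.041
9
shift [-0.1  2.3 61.7] twist -0.005 | t 6.12 pos [ 0.4384 -0.0261  0.0687] rpy [ 3.14  -0.009  0.058] F [ 0.2 -0.2 -0.3] w 0.65
```

```bash
python3 -m crank '[[0,2,20,0,0.65],[0,2,40,0,0.65],[0,2,54,0,0.65],[0,2,62,0,0.65],[6,2,62,0,0.65]]' |grep -E 'pos|force'
python3 -m crank '[[7,0,0,0,0.65],[14,0,0,0,0.65],[21,0,0,0,0.65],[28,0,0,0,0.65],[35,0,0,0,0.65]]' |grep -E 'pos|force'
python3 -m crank '[[7,0,0,0,0.65],[14,0,0,0,0.65],[21,0,0,0,0.65],[28,0,0,0,0.65],[30,0,0,0,0.65]]' |grep -E 'pos|force'
python3 look.py .58 -.022 .06
python3 go.py .439 -.0285 .007 .0625
```

```text
tcp_pos: [0.4543, -0.0281, 0.014]
wrist_force: [2.4, -0.2, 1.3]
tcp_pos: [0.4869, -0.025, 0.0129]
wrist_force: [-3.9, 0.3, -2.4]
tcp_pos: [0.5127, -0.0223, 0.0119]
wrist_force: [-7.1, -0.3, 5.8]
tile [ 0.6066 -0.0234  0.2845] iou 0.345 in stop -0.0554 -0.0953 0.222
10
shift [-74.    1.    6.6] twist 0.007 | t 7.47 pos [ 0.5129 -0.0223  0.0119] rpy [-3.135  0.022  0.07 ] F [-6.5 -0.7  4.8] w 0.65
```

```bash
ls pics; python3 -c "
import cv2
a=cv2.imread('pics/l10.png'); cv2.imwrite('pics/l10c.png',cv2.resize(a[140:290,210:410],None,fx=3.5,fy=3.5,interpolation=cv2.INTER_CUBIC))"
```

```text
l10.png
l8.png
l9.png
scene0.png
top0.png
top0c.png
```

View pics/l10c.png

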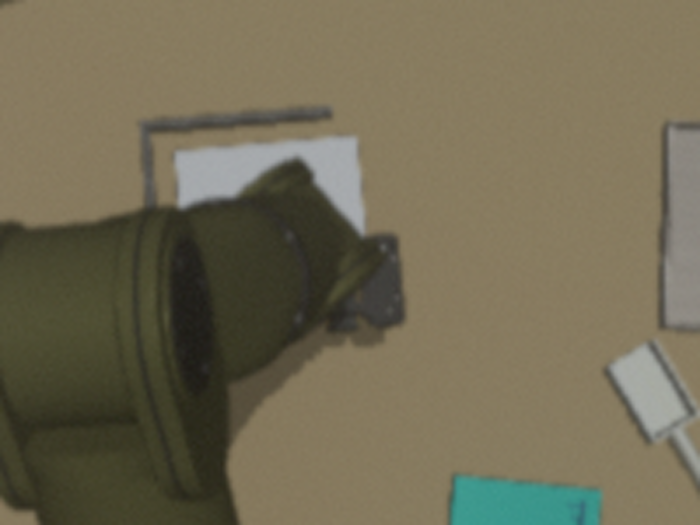

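The crop shows the white tile aligned with the dark stop, with gaps of about 16 mm to both arms. The tips are a bit high, so I back off, lower, then push on.

```bash
python3 -m crank '[[-5,0,0,0,0.65],[-5,0,5,0,0.65],[-5,0,7,0,0.65],[-2,0,7,0,0.65],[3,0,7,0,0.65]]' |grep -E 'pos|force'
python3 -m crank '[[2,0,0,0,0.65],[4,0,0,0,0.65],[6,0,0,0,0.65],[8,0,0,0,0.65],[10,0,0,0,0.65]]' |grep -E 'pos|force'
python3 go.py .439 -.0285 .007 .0625
```

```text
tcp_pos: [0.5147, -0.022, 0.0044]
wrist_force: [-5.0, -0.7, 0.7]
tcp_pos: [0.5205, -0.0213, 0.0042]
wrist_force: [-9.8, -0.4, 8.0]
shift [-81.9   1.5  -0.2] twist 0.007 | t 8.3 pos [ 0.5205 -0.0213  0.0042] rpy [-3.132  0.032  0.069] F [-9.8 -0.4  8. ] w 0.65
```

```bash
python3 -m crank '[[2,0,-2,0,0.65],[4,0,-2,0,0.65],[6,0,-2,0,0.65],[8,0,-2,0,0.65],[8,0,-2,0,0.65]]' |grep -E 'pos|force|orien'
python3 -m crank '[[2,0,0,0,0.65],[4,0,0,0,0.65],[6,0,0,0,0.65],[6,0,0,0,0.65],[6,0,0,0,0.65]]' |grep -E 'pos|force|orien'
python3 look.py .6 -.02 .06
```

```text
tcp_pos: [0.5263, -0.0207, 0.006]
orientation: [-3.131, 0.037, 0.069]
wrist_force: [-7.6, -0.5, 7.3]
tcp_pos: [0.5294, -0.0204, 0.006]
orientation: [-3.13, 0.042, 0.069]
wrist_force: [-9.8, -0.0, 6.3]
tile [ 0.613  -0.0232  0.1165] iou 0.226 in stop -0.049 -0.0955 0.054
11
```

```bash
python3 -m crank '[[2,0,0,0,0.65],[4,0,0,0,0.65],[6,0,0,0,0.65],[8,0,0,0,0.65],[8,0,0,0,0.65]]' |grep -E 'pos|force|orien'
python3 look.py .6 -.02 .06; python3 -c "
import cv2,glob
a=cv2.imread('pics/l12.png'); cv2.imwrite('pics/l12c.png',cv2.resize(a[160:240,235:335],None,fx=7,fy=7,interpolation=cv2.INTER_CUBIC))"
```

```text
tcp_pos: [0.53, -0.0202, 0.0059]
orientation: [-3.127, 0.055, 0.068]
wrist_force: [-16.2, -0.9, 15.8]
tile [ 0.6114 -0.0249  0.1418] iou 0.148 in stop -0.0507 -0.0972 0.079
12
```

View pics/l12c.png

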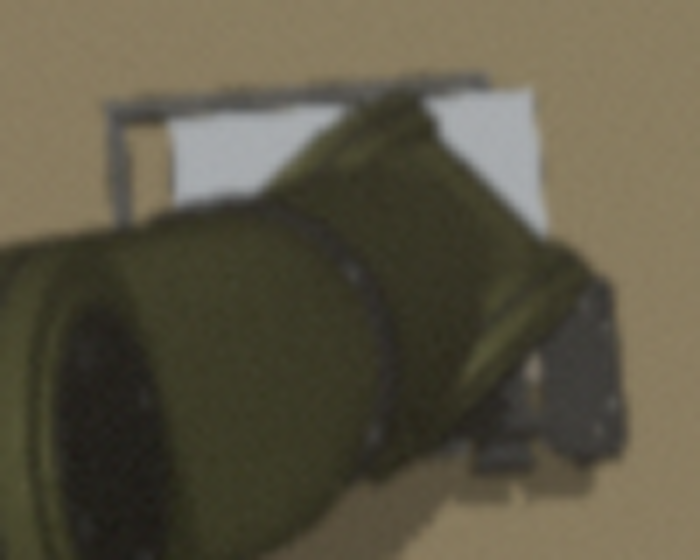

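Seated on the long arm: the force rose to 16 N and the tool stalled. The crop shows the white edge meeting the dark bar, with about 17 mm still to go sideways. Next is the side push.

```bash
python3 -m crank '[[-12,0,0,0,0.65],[-14,0,-20,-0.06,0.65],[-14,20,-50,-0.18,0.65],[0,50,-70,-0.3,0.65],[20,80,-70,-0.42,0.65]]' |grep -E 'pos|force'
python3 go.py .6038 -.1313 .07 1.633
```

```text
tcp_pos: [0.5623, -0.1006, 0.0777]
wrist_force: [1.0, -0.2, 0.7]
shift [22.2 46.9  5.4] twist -1.137 | t 10.17 pos [ 0.5623 -0.1006  0.0777] rpy [-3.111  0.039  0.496] F [ 1.  -0.2  0.7] w 0.65
```

```bash
python3 -m crank '[[5,10,0,-0.12,0.65],[10,20,0,-0.24,0.65],[15,30,0,-0.36,0.65],[20,40,0,-0.48,0.65],[22,47,0,-0.6,0.65]]' |grep -E 'pos|force'
python3 -m crank '[[0,0,0,-0.12,0.65],[0,0,0,-0.24,0.65],[0,0,0,-0.36,0.65],[0,0,0,-0.48,0.65],[0,0,0,-0.54,0.65]]' |grep -E 'pos|force'
python3 look.py .6 -.02 .06
python3 go.py .6038 -.1313 .007 1.633
```

```text
tcp_pos: [0.6072, -0.1323, 0.076]
wrist_force: [-0.2, -0.3, -1.4]
tcp_pos: [0.6091, -0.1327, 0.0765]
wrist_force: [-0.4, -0.0, 0.2]
tile [ 0.6038 -0.0212  0.0735] iou 0.886 in stop -0.0581 -0.0929 0.011
13
shift [ 1.  -2.1 69.6] twist 0.008 | t 11.1 pos [ 0.6088 -0.1326  0.0764] rpy [-3.101 -0.009  1.641] F [-0.4  0.1  0.1] w 0.65
```

```bash
python3 -m crank '[[0,-2,25,0,0.65],[0,-2,45,0,0.65],[0,-2,60,0,0.65],[0,-2,68,0,0.65],[0,-2,69,0,0.65]]' |grep -E 'pos|force'
python3 go.py .6038 -.1313 .007 1.633
python3 -m crank '[[5,0,0,0,0.65],[10,0,0,0,0.65],[15,0,0,0,0.65],[20,0,0,0,0.65],[25,0,0,0,0.65]]' |grep -E 'pos|force'
python3 go.py .6038 -.1313 .007 1.633
```

```text
tcp_pos: [0.6037, -0.1321, 0.0061]
wrist_force: [-0.1, -0.3, -0.1]
shift [ 0.7  0.1 -0.9] twist 0.007 | t 11.52 pos [ 0.6037 -0.1321  0.0061] rpy [-3.099 -0.009  1.64 ] F [-0.1 -0.3 -0.1] w 0.65
tcp_pos: [0.6025, -0.1065, 0.0071]
wrist_force: [0.5, -5.1, -0.0]
shift [-24.8  -0.5  -0.1] twist 0.008 | t 11.93 pos [ 0.6025 -0.1065  0.0071] rpy [-3.101 -0.009  1.641] F [ 0.5 -5.1 -0. ] w 0.65
```

```bash
python3 -m crank '[[3,0,0,0,0.65],[6,0,0,0,0.65],[9,0,0,0,0.65],[12,0,0,0,0.65],[15,0,0,0,0.65]]' |grep -E 'pos|force'
python3 -m crank '[[2,0,0,0,0.65],[4,0,0,0,0.65],[5,0,0,0,0.65],[6,0,0,0,0.65],[6,0,0,0,0.65]]' |grep -E 'pos|force'
python3 -m crank '[[2,0,0,0,0.65],[4,0,0,0,0.65],[6,0,0,0,0.65],[7,0,0,0,0.65],[7,0,0,0,0.65]]' |grep -E 'pos|force'
python3 look.py .605 -.005 .06
python3 go.py .6038 -.1313 .007 1.633
```

```text
tcp_pos: [0.6017, -0.0929, 0.0074]
wrist_force: [0.1, -5.1, 0.4]
tcp_pos: [0.6011, -0.0894, 0.0075]
wrist_force: [0.5, -7.4, -0.6]
tcp_pos: [0.6002, -0.089, 0.0076]
wrist_force: [-0.2, -12.8, -1.7]
tile [0.6064 0.0088 0.1976] iou 0.446 in stop -0.0536 -0.0631 0.135
14
shift [-42.4   1.    0.8] twist -0.0 | t 13.28 pos [ 0.6002 -0.089   0.0076] rpy [-3.101  0.004  1.633] F [ -1.  -13.3  -1.3] w 0.65
```

```bash
python3 -m crank '[[-10,0,0,0,0.65],[-12,0,-30,0.06,0.65],[-12,0,-70,0.18,0.65],[0,-20,-105,0.3,0.65],[20,-50,-120,0.42,0.65]]' |grep -E 'pos|force'
python3 go.py .4014 .2962 .13 -.21
```

```text
tcp_pos: [0.5586, -0.072, 0.1333]
wrist_force: [1.3, 0.4, 0.3]
shift [ 287.8 -278.3    5.4] twist 1.416 | t 13.7 pos [ 0.5586 -0.072   0.1333] rpy [-3.117  0.017  1.206] F [1.3 0.4 0.3] w 0.65
```

```bash
python3 -m crank '[[28,-28,0,0.12,0.5],[56,-56,0,0.24,0.5],[84,-84,0,0.36,0.5],[112,-112,0,0.48,0.5],[140,-135,0,0.6,0.5]]' |grep -E 'pos|force'
python3 go.py .4014 .2962 .13 -.21
```

```text
tcp_pos: [0.48, 0.1107, 0.1342]
wrist_force: [-0.1, 1.0, -0.3]
shift [  40.4 -197.4    6.1] twist 0.812 | t 14.12 pos [0.48   0.1107 0.1342] rpy [-3.127  0.028  0.602] F [-0.1  1.  -0.3] w 0.5
```

```bash
python3 -m crank '[[8,-40,0,0.12,0.5],[16,-80,0,0.24,0.5],[24,-120,0,0.36,0.5],[32,-160,0,0.48,0.5],[40,-197,0,0.6,0.5]]' |grep -E 'pos|force'
python3 -m crank '[[0,0,0,0.12,0.5],[0,0,0,0.22,0.5],[0,0,0,0.22,0.5],[0,0,0,0.22,0.5],[0,0,0,0.22,0.5]]' |grep -E 'pos|force'
python3 look.py .605 -.005 .06
python3 - <<'E'
from h import *
for c in("top","scene"):
    p=eyes.read_camera(c)
    for n in SH: print(c,n,fit(n,p,dict(tile=[.6008,-.0034,.0625],stop_corner=[.656,.0752,.0625],jar=[.465,.2827,0],mark_center=[.566,.261,0])[n]))
cv2.imwrite("pics/s2.png",p["pixels"])
E
python3 go.py .4014 .2962 .015 -.21
```

```text
tcp_pos: [0.3986, 0.2996, 0.1358]
wrist_force: [0.7, 0.0, 0.2]
tcp_pos: [0.3984, 0.2997, 0.1357]
wrist_force: [-0.0, -0.3, 0.4]
tile [ 0.5994 -0.0042  0.057 ] iou 0.985 in stop -0.0614 -0.0757 -0.005
15
top tile (array([ 0.59998097, -0.00366393,  0.0670978 ]), np.float64(0.9838998211091234))
top jar (array([0.46432986, 0.28161706, 0.06080349]), np.float64(0.8636363636363636))
top mark_center (array([0.56635588, 0.26010195, 0.06346666]), np.float64(0.9786476868327402))
top stop_corner (array([0.65645532, 0.07449123, 0.06265189]), np.float64(0.7875354107648725))
scene tile (array([ 0.59673611, -0.00468457,  0.08340479]), np.float64(0.9425287356321839))
scene jar (array([0.46647684, 0.28412732, 0.07207161]), np.float64(0.8729016786570744))
scene mark_center (array([0.56696352, 0.26215075, 0.05713564]), np.float64(0.9814471243042672))
scene stop_corner (array([0.657412  , 0.07858968, 0.05228359]), np.float64(0.6277533039647577))
shift [  7.5   1.7 120.6] twist -0.011 | t 15.55 pos [0.3986 0.2996 0.1358] rpy [ 3.133  0.034 -0.221] F [-0.7  0.5  0.3] w 0.5
```

```bash
python3 -m crank '[[4,2,35,-0.011,0.5],[6,2,70,-0.011,0.5],[7,2,95,-0.011,0.5],[7,2,110,-0.011,0.5],[7,2,116,-0.011,0.5]]' |grep -E 'pos|force'
python3 go.py .466 .2827 .018 -.21
python3 -m crank '[[5,0,0,0,0.5],[10,0,0,0,0.5],[15,0,0,0,0.5],[20,0,0,0,0.5],[25,0,0,0,0.5]]' |grep -E 'pos|force'
python3 -m crank '[[5,0,0,0,0.5],[10,0,0,0,0.5],[15,0,0,0,0.5],[20,0,0,0,0.5],[25,0,0,0,0.5]]' |grep -E 'pos|force'
python3 - <<'E'
from h import *
for c in("top","scene"):
    p=eyes.read_camera(c); print(c,fit("jar",p,[.49,.278,0]))
E
python3 go.py .5663 .2612 .018 -.21
```

```text
tcp_pos: [0.4002, 0.2954, 0.0178]
wrist_force: [-0.0, -0.3, -0.4]
shift [67.  -1.3 -2.7] twist -0.001 | t 15.97 pos [0.4002 0.2954 0.0178] rpy [ 3.132  0.036 -0.211] F [-0.  -0.3 -0.4] w 0.5
tcp_pos: [0.4258, 0.2903, 0.0177]
wrist_force: [-0.2, 0.6, 0.3]
tcp_pos: [0.4489, 0.2855, 0.0169]
wrist_force: [-4.8, 1.8, 6.4]
top (array([0.48348087, 0.26940044, 0.15962964]), np.float64(0.29653679653679654))
scene (array([0.483329  , 0.28039599, 0.13886946]), np.float64(0.8729411764705882))
shift [118.1  -0.9  -5.2] twist -0.001 | t 17.0 pos [0.4505 0.2851 0.0169] rpy [ 3.133  0.034 -0.211] F [-2.2  0.2  4.3] w 0.5
```

```bash
python3 -m crank '[[5,0,0,0,0.5],[10,0,0,0,0.5],[15,0,-1,0,0.5],[20,0,-1,0,0.5],[25,0,-1,0,0.5]]' |grep -E 'pos|force'
python3 -m crank '[[5,0,0,0,0.5],[10,0,0,0,0.5],[15,0,-1,0,0.5],[20,0,-1,0,0.5],[25,0,-1,0,0.5]]' |grep -E 'pos|force'
python3 -m crank '[[5,0,0,0,0.5],[10,0,0,0,0.5],[15,0,-1,0,0.5],[20,0,-1,0,0.5],[24,0,-1,0,0.5]]' |grep -E 'pos|force'
python3 - <<'E'
from h import *
p=eyes.read_camera("scene"); print(fit("jar",p,[.555,.263,0]))
cv2.imwrite("pics/s3.png",cv2.resize(p["pixels"][110:260,230:430],None,fx=3.5,fy=3.5,interpolation=cv2.INTER_CUBIC))
E
python3 go.py .5663 .2612 .018 -.21
```

```text
tcp_pos: [0.476, 0.2794, 0.0169]
wrist_force: [-1.0, -0.2, -0.5]
tcp_pos: [0.5017, 0.2737, 0.017]
wrist_force: [-1.9, 0.7, -0.7]
tcp_pos: [0.5263, 0.2683, 0.0172]
wrist_force: [-0.7, -0.2, -0.8]
(array([0.55669538, 0.26062918, 0.07048592]), np.float64(0.8043478260869565))
shift [40.1 -1.5 -1.9] twist -0.002 | t 18.35 pos [0.5267 0.2681 0.0172] rpy [ 3.132  0.029 -0.212] F [-0.4  0.  -0.8] w 0.5
```

View pics/s3.png

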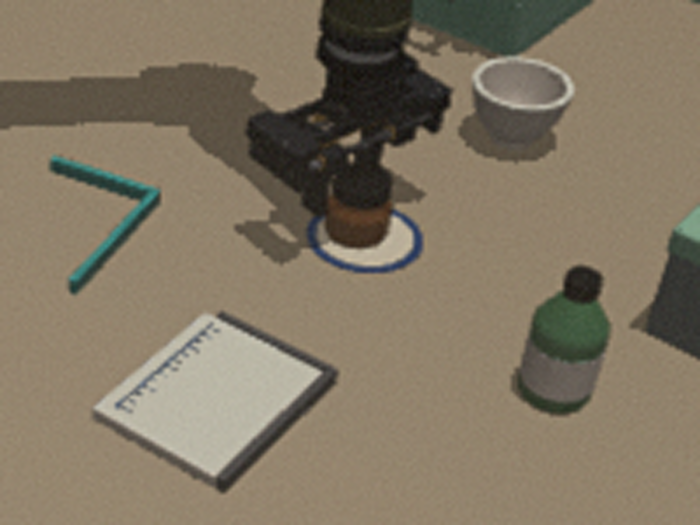

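The crop shows the jar upright, with its base near the back of the ring, and the tile flush in the dark stop. About 8 mm more push will centre the jar.

```bash
python3 -m crank '[[2,-0.5,0,0,0.5],[4,-1,0,0,0.5],[6,-1,0,0,0.5],[8,-1,0,0,0.5],[8,-1,0,0,0.5]]' |grep -E 'pos|force'
python3 -m crank '[[-5,0,0,0,0.5],[-15,0,0,0,0.5],[-30,0,0,0,0.5],[-50,0,-10,0,0.5],[-80,0,-40,0,0.5]]' |grep -E 'pos|force'
python3 -m crank '[[-20,0,-30,0,0.5],[-40,0,-60,0,0.5],[-40,0,-90,0,0.5],[-40,0,-120,0,0.5],[-40,0,-120,0,0.5]]' |grep -E 'pos|force'
python3 - <<'E'
from h import *
for c in("top","scene"):
    p=eyes.read_camera(c)
    for n,v in dict(jar=[.566,.261,0],tile=[.6008,-.0034,.0625]).items(): print(c,n,fit(n,p,v))
    cv2.imwrite(f"pics/f_{c}.png",p["pixels"])
    for n in ["mortar","green_bottle","scoop","tray","white_bottle"]: print(n,[ground(p,q["position"]).round(3) for q in models.regions_of(n,p)[:1]])
a=cv2.imread("pics/f_top.png"); cv2.imwrite("pics/f_c.png",cv2.resize(a[160:260,150:310],None,fx=5,fy=5,interpolation=cv2.INTER_CUBIC))
E
```

```text
tcp_pos: [0.5351, 0.2675, 0.0171]
wrist_force: [-2.2, 0.9, 1.2]
tcp_pos: [0.4575, 0.2831, 0.0568]
wrist_force: [0.7, 0.7, 1.0]
tcp_pos: [0.4244, 0.2934, 0.1826]
wrist_force: [0.1, -0.6, 0.5]
top jar (array([0.56332392, 0.25937377, 0.01610604]), np.float64(0.888402625820569))
top tile None
mortar [array([0.583, 0.516])]
green_bottle [array([0.81 , 0.199])]
scoop []
tray [array([ 0.585, -0.46 ])]
white_bottle [array([ 0.57 , -0.425])]
scene jar (array([0.56489574, 0.26084778, 0.1016577 ]), np.float64(0.869281045751634))
scene tile (array([ 0.59850004, -0.00237995,  0.06337873]), np.float64(0.9644204851752022))
mortar [array([0.547, 0.585])]
green_bottle [array([0.796, 0.241])]
scoop [array([ 0.404, -0.325])]
tray [array([ 0.574, -0.445])]
white_bottle [array([ 0.551, -0.401])]
```

View pics/f_c.png

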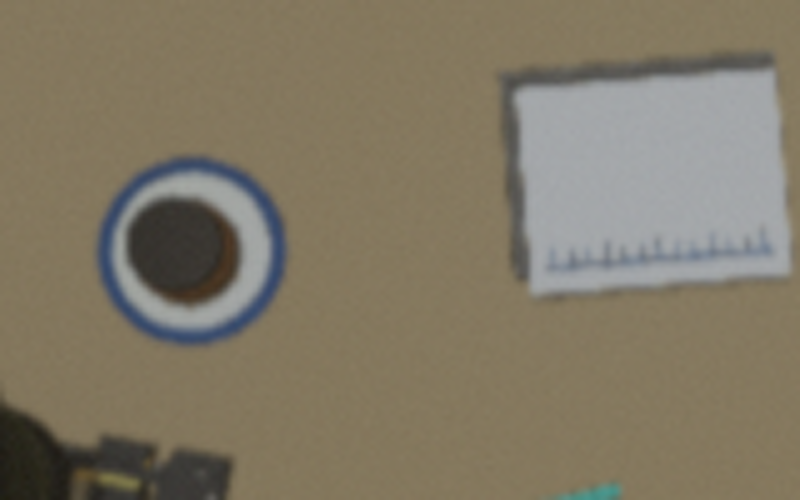

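Both look home. I make one sharper check of the tile-to-arm gaps with edge profiles averaged along each arm.

```bash
python3 - <<'E'
from h import *
ims=[eyes.read_camera("top") for _ in range(6)]; p=ims[0]
g=np.mean([i["pixels"].astype(np.float32).mean(2) for i in ims],0)
S=np.array([.6563,.0750]); w=.0625; c,s=np.cos(w),np.sin(w); u=np.arange(-.15,.03,.002)
for ax,(lo,hi) in (("x",(-.13,-.02)),("y",(-.09,-.02))):
    pr=[]
    for v in np.linspace(lo,hi,60):
        q=np.c_[u,0*u+v] if ax=="x" else np.c_[u-.02,0*u+v][:, ::-1]
        W=np.c_[S[0]+c*q[:,0]-s*q[:,1],S[1]+s*q[:,0]+c*q[:,1],0*u+.014]
        uv=proj(p,W).astype(np.float32); pr.append(cv2.remap(g.astype(np.float32),uv[:,:1],uv[:,1:],cv2.INTER_CUBIC).ravel())
    pr=np.mean(pr,0); U=u if ax=="x" else u-.02
    print(ax,[(int(round(a*1000)),int(b)) for a,b in zip(U,pr) if a<-.140 and ax=="y" or -.13<a<-.11 and ax=="x" or a>-.014])
E
python3 go.py .42 .29 .18 -.21
```

```text
x [(-130, 116), (-128, 113), (-126, 109), (-124, 112), (-122, 129), (-120, 151), (-118, 164), (-116, 166), (-114, 165), (-112, 160), (-14, 166), (-12, 166), (-10, 166), (-8, 164), (-6, 155), (-4, 134), (-2, 105), (0, 87), (2, 85), (4, 89), (6, 96), (8, 105), (10, 112), (12, 116), (14, 116), (16, 116), (18, 116), (20, 116), (22, 116), (24, 116), (26, 116), (28, 116)]
y [(-170, 116), (-168, 116), (-166, 116), (-164, 116), (-162, 116), (-160, 116), (-158, 116), (-156, 116), (-154, 117), (-152, 124), (-150, 140), (-148, 157), (-146, 165), (-144, 166), (-142, 166), (-14, 166), (-12, 166), (-10, 166), (-8, 166), (-6, 165), (-4, 158), (-2, 136), (0, 107), (2, 91), (4, 87), (6, 92), (8, 101)]
shift [-1.7  2.7 -2. ] twist -0.004 | t 20.7 pos [0.4222 0.2922 0.178 ] rpy [ 3.13   0.03  -0.214] F [-0.   0.1 -1.2] w 0.5
```

The tile sits at about x −61 to −62 mm and y −75.6 mm in the stop's axes. That is inside tolerance but may leave 1–2 mm in x. With plenty of time left, I give one gentle x nudge.

```bash
python3 go.py .5053 -.0097 .1 .0625
python3 -m crank '[[20,40,0,-0.06,0.65],[40,80,0,-0.12,0.65],[60,120,0,-0.18,0.65],[80,160,0,-0.24,0.65],[100,200,0,-0.277,0.65]]' |grep -E 'pos|force'
python3 go.py .5053 -.0097 .08 .0625
```

```text
shift [147.5 276.5  76.9] twist -0.276 | t 20.7 pos [0.4222 0.2922 0.178 ] rpy [ 3.13   0.03  -0.214] F [-0.   0.1 -1.2] w 0.5
tcp_pos: [0.4741, 0.0886, 0.1776]
wrist_force: [1.2, -0.3, -0.0]
shift [27.7 99.9 97. ] twist 0.004 | t 21.12 pos [0.4741 0.0886 0.1776] rpy [3.138 0.032 0.067] F [ 1.2 -0.3 -0. ] w 0.65
```

```bash
cd .;
python3 -m crank '[[8,35,15,0.004,0.65],[16,70,40,0.004,0.65],[24,100,65,0.004,0.65],[24,100,90,0.004,0.65],[24,100,97,0.004,0.65]]' |grep -E 'pos|force'
python3 go.py .5053 -.0097 .007 .0625
```

```text
tcp_pos: [0.5004, -0.0126, 0.0777]
wrist_force: [-0.7, 0.6, -0.3]
shift [ 7.6 -2.8 70.4] twist -0.004 | t 21.53 pos [ 0.5004 -0.0126  0.0777] rpy [3.138 0.035 0.058] F [-0.7  0.6 -0.3] w 0.65
```

```bash
cd .;
python3 -m crank '[[3,-3,25,0,0.65],[5,-3,45,0,0.65],[5,-3,60,0,0.65],[5,-3,68,0,0.65],[5,-3,70,0,0.65]]' |grep -E 'pos|force'
python3 -m crank '[[4,0,0,0,0.65],[8,0,-0.5,0,0.65],[12,0,-0.5,0,0.65],[16,0,-0.5,0,0.65],[20,0,-1,0,0.65]]' |grep -E 'pos|force'
python3 -m crank '[[2,0,0,0,0.65],[4,0,0,0,0.65],[6,0,0,0,0.65],[8,0,0,0,0.65],[8,0,0,0,0.65]]' |grep -E 'pos|force'
python3 go.py .5053 -.0097 .007 .0625
```

```text
tcp_pos: [0.5021, -0.0084, 0.0068]
wrist_force: [0.5, 0.2, -0.4]
tcp_pos: [0.5231, -0.007, 0.0077]
wrist_force: [0.4, -0.5, 0.9]
tcp_pos: [0.5283, -0.0066, 0.0073]
wrist_force: [-5.2, -1.9, 4.2]
shift [-23.1   1.7   1.3] twist -0.003 | t 22.78 pos [ 0.5283 -0.0066  0.0073] rpy [3.14  0.041 0.06 ] F [-5.2 -1.9  4.2] w 0.65
```

```bash
cd .;
python3 -m crank '[[2,0,0,0,0.65],[4,0,0,0,0.65],[6,0,0,0,0.65],[7,0,0,0,0.65],[7,0,0,0,0.65]]' |grep -E 'pos|force'
python3 -m crank '[[2,0,0,0,0.65],[4,0,0,0,0.65],[6,0,0,0,0.65],[7,0,0,0,0.65],[7,0,0,0,0.65]]' |grep -E 'pos|force'
python3 -m crank '[[-10,0,0,0,0.65],[-25,0,0,0,0.65],[-45,0,-20,0,0.65],[-70,0,-60,0,0.65],[-80,0,-100,0,0.65]]' |grep -E 'pos|force'
python3 -m crank '[[-20,-20,-30,0,0.65],[-40,-50,-60,0,0.65],[-40,-90,-60,0,0.65],[-40,-130,-60,0,0.65],[-40,-150,-60,0,0.65]]' |grep -E 'pos|force'
python3 look.py .6 -.003 .06
python3 - <<'E'
from h import *
for c in("top","scene"):
    p=eyes.read_camera(c)
    for n,v in dict(jar=[.566,.261,0],tile=[.6008,-.0034,.0625],mark_center=[.566,.261,0]).items(): print(c,n,fit(n,p,v))
a=np.vstack([cv2.resize(cv2.imread("pics/f_c.png"),None,fx=.5,fy=.5)])
cv2.imwrite("pics/g.png",p["pixels"])
E
python3 -c "
import cv2,glob,os
f=max(glob.glob('pics/l*.png'),key=os.path.getmtime); a=cv2.imread(f); cv2.imwrite('pics/g_c.png',cv2.resize(a[160:260,150:310],None,fx=5,fy=5,interpolation=cv2.INTER_CUBIC))"
```

```text
tcp_pos: [0.5284, -0.0065, 0.007]
wrist_force: [-12.6, -0.9, 12.3]
tcp_pos: [0.529, -0.0065, 0.0066]
wrist_force: [-13.1, -2.2, 12.5]
tcp_pos: [0.4546, -0.0112, 0.1068]
wrist_force: [0.3, 0.1, 0.2]
tcp_pos: [0.4116, 0.1422, 0.1707]
wrist_force: [0.5, 0.1, 0.5]
tile [ 0.5997 -0.0043  0.0552] iou 0.968 in stop -0.0611 -0.0758 -0.007
29
top jar (array([0.56429086, 0.26046514, 0.07192841]), np.float64(0.9411764705882353))
top tile (array([ 0.60086281, -0.00302284,  0.06865939]), np.float64(0.9774535809018567))
top mark_center (array([0.56686692, 0.26046254, 0.02747446]), np.float64(0.635968722849696))
scene jar (array([0.56279328, 0.26237294, 0.08139113]), np.float64(0.7974137931034483))
scene tile (array([ 0.59857314, -0.00200226,  0.06997575]), np.float64(0.9211252068394925))
scene mark_center (array([0.56743547, 0.25645712, 0.01558677]), np.float64(0.47574626865671643))
```

View pics/g_c.png

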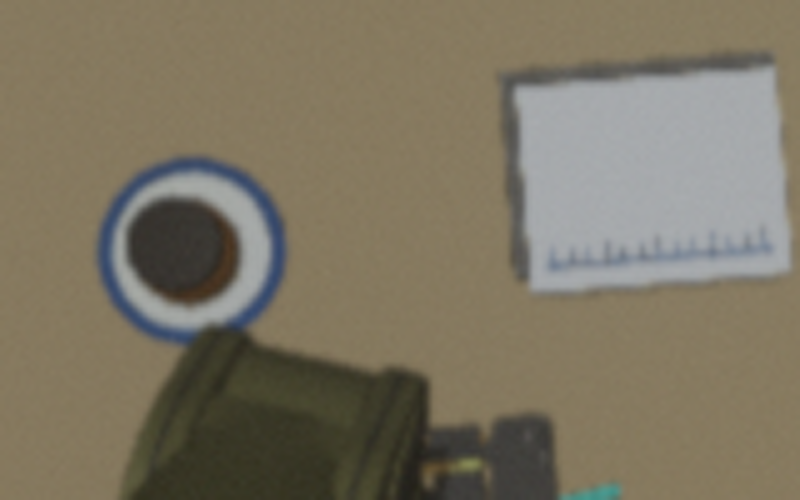

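The tool stalled at 13 N almost at once. The tile's edge moved up only slightly, about 1 mm, and is now flush with both arms, with the jar centred in the ring. I hand the job in.

```bash
python3 -c "
from bench import workorder
print(workorder.finish_job())"
```

```text
the job is handed in; nothing more can be done
None
```

The white tile is in the dark stop, the brown jar stands in the blue ring, and the job is handed in at about 25 s of the 61 s allowed. `finish_job` gives no verdict.

I pushed only, with two spread fingers: the tile sideways, then into the long arm, then into the short arm, with a last nudge into the long arm. I then pushed the jar about 100 mm into the ring.

**Tile:** each final push stalled against its arm at about 13 N. The last fits put it within about 2 mm of home on both axes (limit 4 mm) and within about 0.5° of square. The last close crop shows no gap at either arm. The fits scatter by 1–2 mm, and I measured the stop itself only to about that accuracy.

**Jar:** upright, with its centre about 2–5 mm from the ring's centre (limit 15 mm). The highest wrist force I read while pushing it was about 8 N.

**Checks that were weak or disagreed:**
- Several tile fits during the pushes were poor because the arm hid the tile, so I relied on force and the crops there.
- In the last pictures the ring fit was poor because the jar and arm covered part of it. I used the earlier clear ring fit instead.
- For the bystanders I compared rough positions before and after, and the arm passed well clear of them. They agreed to within about 14 mm. The scoop was missed in the final top view, and I did not check the brown bottle separately from its tray.

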